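# Clamp the guide roller with the swing strap and cam lever

## Robot

A 7-joint arm with a two-finger parallel gripper is mounted at the origin on a cart in front of the work surface, level with it; the furniture and walls round the work are solid. World frame = base frame: x ahead of the robot, y to its left, z up, the work surface at z = 0. Lengths are in m, angles in rad, forces in N, time in s.
With the tool pointing down it reaches from about 0.35 to 0.9 m from the base axis. Payload 8.1 kg.
Tool frame: the origin (TCP) lies on the centre line of the jaws, within the pads' length; the fingertips stand 17 mm ahead of it and the grasp point (between the pads) lies 2 mm behind it; z points along the fingers, y is the direction in which the jaws open and shut (so a half turn about z gives the same grasp; the last joint's range is limited). The gripper opens to 92 mm and grips with 3 to 60 N. Pads are 19 mm wide; open, the fingers measure 130 mm over their backs; the gripper's body (75 mm by 190 mm) begins 47 mm behind the grasp point.
Start: joints at [1.151, 0.434, 0.025, 1.573, -0.012, 1.134, -0.075], TCP at [0.195, -0.594, 0.244] pointing down, gripper open.
Joint ranges: [-2.62, 2.62], [-0.44, 2.09], [-1.27, 1.32], [0.08, 2.57], [-1.32, 4.46], [0.12, 2], [-2.74, 2.74]. Speed limits (rad/s): [2.22, 2.22, 3.01, 3.01, 3.14, 3.14, 3.14].

## Interface

Orientations are given as a rotation vector (axis times angle).
In Python, from cell import arm, imaging, job gives the robot as it stands.
- The arm moves only by the tool jog_arm, never from a script. Its argument "moves" is a list of rows, each an object with "fingers": the closure, from -1 (fully open) to 1 (shut); "xyz": the shift along the tool's x, y, z in cm, a list of three; "angular": the turn, a rotation vector about the tool's x, y, z in rad, a list of three. In form: [{"fingers": fingers, "xyz": [dx, dy, dz], "angular": [ax, ay, az]}, ...]. A call has 1 to 12 rows; each row is the pose to reach, as a shift and turn from the pose commanded when the call began, along the tool's axes at that moment; what a row does not reach only later rows make up. A row lasts 1/8 s, in which the tool goes at most 62.5 mm and 10.7 degrees, less where a joint would pass 70% of its speed; a pose out of reach is approached as far as the arm can. A call with a gripper value outside its range is refused whole. The fingers move at their own pace and stop on an object; "grip_force" is the grip in N (left out, the last holds). Time passes only in rows, so rows that repeat a pose let the fingers close. It gives the time, the measured TCP pose, the force and the opening at its end, in the units of the state.
- arm.observe(): the state, without advancing time (a new reading comes with each control period).
- imaging.get_image(name): name is "scene" or "top" or "wrist"; returns the picture (420x560x3 uint8, red, green, blue); there is no depth.
- imaging.camera_params(name): a dict with "fx", "fy", "cx", "cy" (pixels), "dist" ([k1, k2, p1, p2, k3] as OpenCV has them; the pictures are not rectified), "rvec" (rotation vector, rad) and "tvec" (3), from world to camera coordinates, as OpenCV has them; the wrist camera has in their place "hand_eye" (4x4, takes a point from camera to tool coordinates, whose origin is the TCP and whose axes are the flange's). Camera axes: x right, y down, z forward; pixel columns grow to the right and rows downward; lengths in m; the calibration is good to about 2 mm. A picture is of the moment at which its call begins: read the wrist's pose just before it. camera_params takes no time and is no camera call.
- job.sign_off(): hands the job in, once; it reports no verdict.
The state is a dict: "clock": time; "joints": joint angles; "dq": joint speeds; "joint_efforts": joint torques, N m; "position": TCP position; "ee_rot": TCP orientation; "force": force on the tool from outside, world axes, zero at the start; "ft_torque": the same for the moment, N m; "width": opening from 0.0 (shut) to 1.0 (fully open).
Only numpy, scipy, OpenCV 4.12 (cv2) and the standard library are available. Lean on these libraries where they do the work, as an engineer would, in place of code of your own. Each camera call takes 0.05 s, during which the arm holds its last target. There are 200 camera calls.

## Task

A white guide roller stands in the nest of the clamping fixture. With a fingertip, push the clamp strap round until it comes up against its stop over the roller, and only then push the cam lever fully down, so that the strap's pad presses on the roller. It is all pushing: do not lift the roller or push it out of its nest, and leave the other things on the table where they stand.

Things in the scene. Friction and masses are not known exactly. Their poses are not given: they have to be found in the camera images.
- clamp_fixture: Fixture bolted to the table: aluminium plate 150 x 80 x 12 mm, dark post (dia 32, top z 50 mm). Origin on the post's axis at the plate's underside. Local x runs from nest to post: nest at x = -85 mm, plate x -115 to +35, y -40 to +40. Stop pin (dia 10, top z 68) at x -42, y +17.5. On the post a U yoke, 45 mm wide, up to z 95, turns with the strap.
- nest (a point): Centre of the nest's floor, 12 mm above the table, 85 mm from the post's axis, in a steel collar (outer dia 50, 8 mm high). The work roller stands here.
- clamp_strap (a joint): Turn of the steel clamp strap about the post's vertical axis, rad. 1.80 = at its stop, along the fixture's local -x, over the nest; smaller = swung away to the local -y side (at 0 it points 1.80 rad from the nest). Grows as the strap turns clockwise seen from above. Starts between 0 and 0.5; stays where it is left; about 1 N at the nose moves it.
- strap_pivot (a point): On the post's axis, half-way up the strap (66 mm above the table before clamping).
- strap_nose (a point): Half-way up the strap, at the centre of its round nose, 96 mm from the post's axis; the nose ends 12 mm farther out. The strap is 24 mm wide and 12 mm thick, underside 60 mm and top 72 mm above the table until the cam lowers it. Push on the upright side face.
- clamp_pad: Round rubber pad, dia 20 mm, under the strap 85 mm from the post's axis; origin at the centre of its underside, 50 mm above the table and 4 mm above the roller until clamped. Sprung, 4 N per mm.
- cam_lever (a joint): Cam lever, rad: 0 = up (77 degrees above level), 1.20 = fully down at its stop (8 degrees above level). Starts at 0, stays where it is left; about 3 N at the knob moves it, a little more near the bottom. It turns with the strap, leaning and going down on the side of the post opposite the strap's nose. Each rad lowers strap and pad by 5 mm.
- lever_pivot (a point): Pivot of the cam lever, on the post's axis above the strap, 86 mm above the table (it does not move down); its axis is level and square to the strap.
- lever_knob (a point): Centre of the black ball (dia 19 mm) at the lever's end, 85 mm from the pivot. The lever is a round bar, dia 14 mm from 35 mm out to the ball.
- work_roller: White flanged guide roller, dia 37 mm, 34 mm high, standing on end in the nest (1.5 mm play), loose, light. Origin at the centre of its underside; top 46 mm above the table.
- second_roller: Bystander: smaller white roller, dia 31 x 34 mm, standing on the table beside the fixture on its local +y side. Origin at its underside, as for all the bystanders.
- clear_tape: Bystander: small tape roll lying on the table, dia 54 x 18 mm, beside the post on the local +y side.
- tape_measure: Bystander: grey tape measure 32 x 65 x 54 mm, left of the fixture.
- dust_brush: Bystander: brush lying flat, 164 mm long, 12 mm high, beyond the fixture.
- blade_tin: Bystander: flat grey tin 63 x 91 x 20 mm, beyond the fixture.
- glue_stick: Bystander: white stick, dia 26 x 88 mm high, standing at the back.
Things that resemble listed ones, but are neither listed nor needed, are in the scene too. There is more than one size of the work_roller; the one meant has the size given above.

How it is judged:
By the outcome, as a careful person would: the job done as asked, in the order asked, and still so for the second after the job is handed in, with the robot touching nothing.
It also fails if it takes over 45 s, if anything falls off the work surface, if the arm or the gripper's body presses on something with over 40 N, if the wrist force passes 120 N, or if a joint passes its speed limit or range.

## Working session

There is one attempt and no reset: what is moved stays moved. The work goes in short steps, Python scripts to look and compute and a tool call to move; the robot and the scene stay as the last step left them, time stands still between calls to the robot, and variables do not carry over. Pictures are saved under pics/ and viewed, about 8 in all and at most 12, crops included, and the job is handed in when it is done.

Besides the shell and the picture viewer there is one more tool, called after "Request:" as name(argument=value, ...) on one line, values as JSON. jog_arm: Moves the arm, as the interface text tells. Its arguments: {"type":"object","properties":{"moves":{"type":"array"},"grip_force":{"type":"number"}},"required":["moves"]}

```bash
mkdir -p pics; python3 - <<'E'
from cell import arm, imaging
import cv2
for n in("scene","top"):
    cv2.imwrite(f"pics/{n}0.png",cv2.resize(imaging.get_image(n)[:,:,::-1],(800,600)))
    print({k:(v.tolist() if hasattr(v,'tolist') else v) for k,v in imaging.camera_params(n).items()})
print(arm.observe())
E
```

```text
{'fx': 461.7965430165569, 'fy': 461.7965430165569, 'cx': 281.31683467635753, 'cy': 210.22807951952345, 'dist': [-0.07351023785838344, 0.0, 0.0, 0.0, 0.0], 'rvec': [1.826337276550145, -1.088722085463329, 0.6525479887877128], 'tvec': [-0.3603304179100261, 0.3272443525409215, 0.5454067772044462]}
{'fx': 521.541334298442, 'fy': 521.541334298442, 'cx': 281.55646508832797, 'cy': 203.48482449449085, 'dist': [-0.0017627492796255697, 0.0, 0.0, 0.0, 0.0], 'rvec': [2.1666445790688496, -2.2072393344170917, 0.06546429332407831], 'tvec': [-0.08586006757376563, 0.5722215722984673, 1.1602658059609918]}
{'clock': 0.1, 'joints': array([ 1.15140325,  0.43512081,  0.02494916,  1.57395683, -0.01160094,
        1.13397408, -0.07509102]), 'dq': array([-0.00041436, -0.00103968, -0.00015032, -0.00328628, -0.00068237,
        0.00018405,  0.00113254]), 'joint_efforts': array([ 3.92715301e-03, -6.69132757e+01,  9.88596641e-01, -3.15147221e+01,
       -6.03706576e-02,  3.74093943e-02,  9.11717984e-05]), 'position': array([ 0.19454375, -0.59352918,  0.24306238]), 'ee_rot': array([-3.10101383e+00, -4.95278746e-01,  4.93512488e-04]), 'force': array([-0.0211359 ,  0.12318421,  0.62146326]), 'ft_torque': array([-0.02472571,  0.02768341, -0.04573614]), 'width': 1.0016950733282333}
```

View pics/top0.png

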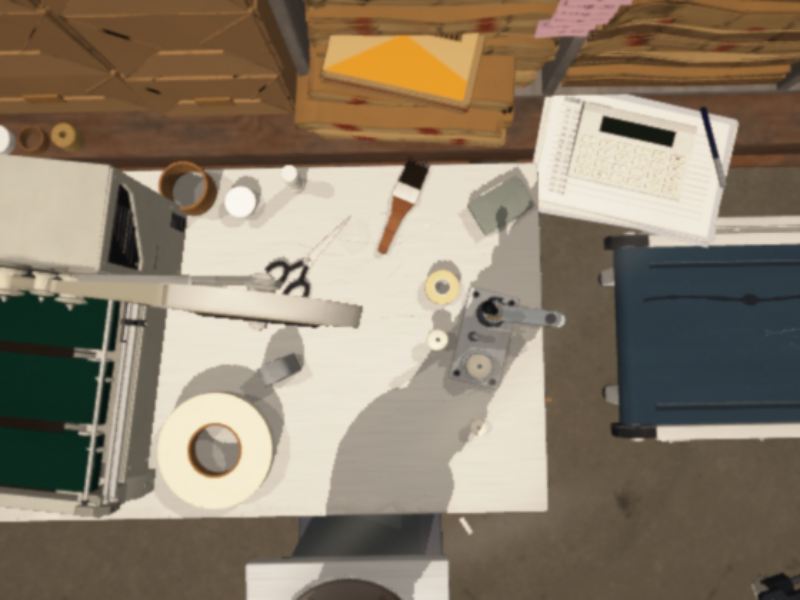

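View pics/scene0.png

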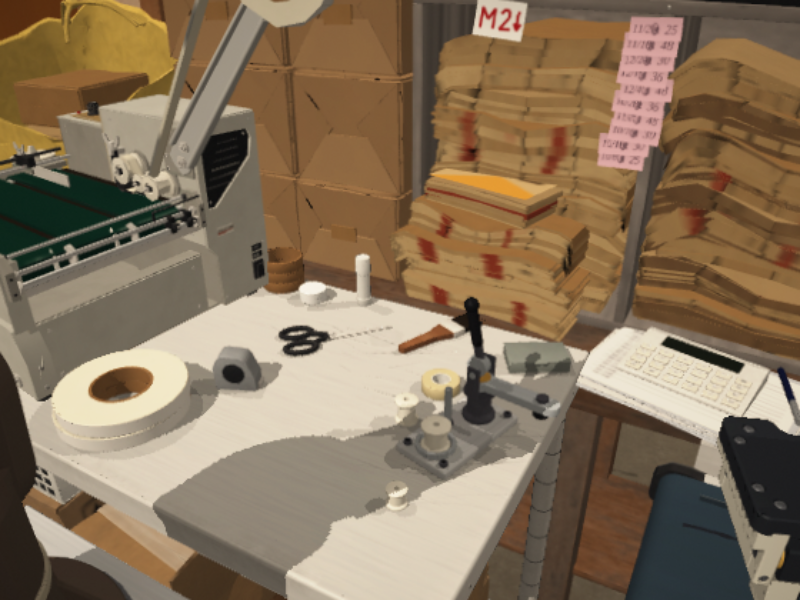

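The strap nose is at about (556,318), the post at (490,312), and the nest and roller at (480,367) in the top view. The strap lies on the right-hand (-y) side and the lever is up.

```bash
cat > h.py <<'E'
from cell import arm, imaging
import cv2, numpy as np
from scipy.spatial.transform import Rotation as R
def ray(n,uv,z):
    p=imaging.camera_params(n);K=np.array([[p['fx'],0,p['cx']],[0,p['fy'],p['cy']],[0,0,1]])
    Rm=cv2.Rodrigues(np.array(p['rvec']))[0];t=np.array(p['tvec'])
    a=cv2.undistortPoints(np.array([[uv]],float),K,np.array(p['dist']))[0,0]
    d=Rm.T@[a[0],a[1],1];c=-Rm.T@t
    return c+d*(z-c[2])/d[2]
def proj(n,P):
    p=imaging.camera_params(n);K=np.array([[p['fx'],0,p['cx']],[0,p['fy'],p['cy']],[0,0,1]])
    return cv2.projectPoints(np.array(P,float).reshape(-1,1,3),np.array(p['rvec']),np.array(p['tvec']),K,np.array(p['dist']))[0][:,0]
def crop(n,name,x0,y0,w,h,s,pts=()):
    im=imaging.get_image(n)[:,:,::-1][y0:y0+h,x0:x0+w]
    im=cv2.resize(im,None,fx=s,fy=s,interpolation=cv2.INTER_CUBIC)
    for q in pts: cv2.circle(im,tuple(int(round(v)) for v in (np.array(q)-[x0,y0]+.5)*s),2,(0,0,255),-1)
    cv2.imwrite(f"pics/{name}.png",im)
E
python3 - <<'E'
from h import *
f=.7
print("roller",ray("top",(480*f,366*f),.046))
for uv in((471,287),(518,299),(452,378),(500,390)): print(ray("top",np.array(uv)*f,.012))
print("nose",ray("top",(559*f,319*f),.072))
crop("top","top1",305,190,100,90,8) if 0 else crop("top","top1",305,190,100,75,8)
E
```

```text
roller [ 0.45082139 -0.21367123  0.046     ]
[ 0.57475253 -0.20585824  0.012     ]
[ 0.55426639 -0.2799651   0.012     ]
[ 0.43146907 -0.17241053  0.012     ]
[ 0.41129316 -0.24757148  0.012     ]
nose [ 0.52001449 -0.33161743  0.072     ]
```

View pics/top1.png

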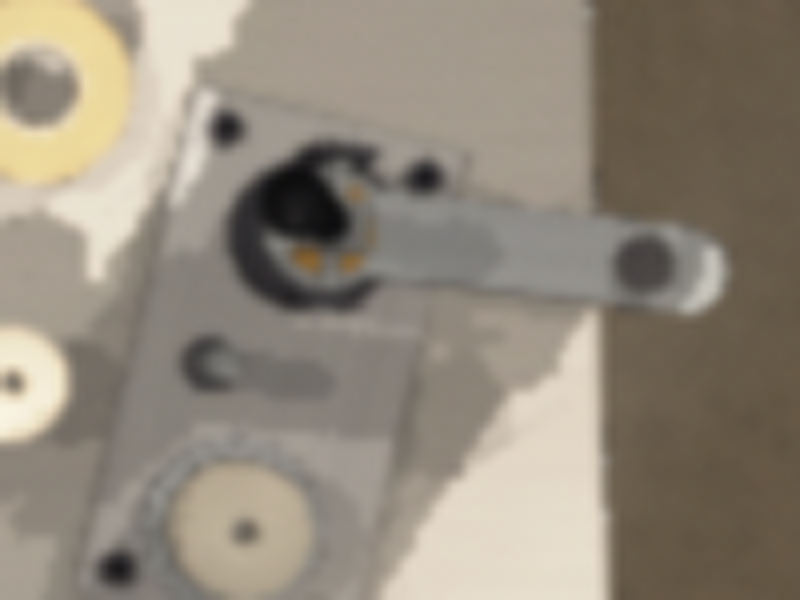

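```bash
python3 - <<'E'
from h import *
from scipy.optimize import least_squares
L=np.array([[-.085,0,.046],[.035,.04,.012],[.035,-.04,.012],[-.042,.0175,.068]])
px=np.array([[244,531],[207,88],[468,158],[208,364],[727,268]])/8+[305,190]-.5
def pts(q):
    x,y,ph,th=q; c,s=np.cos(ph),np.sin(ph)
    W=np.c_[x+c*L[:,0]-s*L[:,1],y+s*L[:,0]+c*L[:,1],L[:,2]]
    a=ph+np.pi+1.8-th
    return np.r_[W,[[x+.108*np.cos(a),y+.108*np.sin(a),.072]]]
r=least_squares(lambda q:(proj("top",pts(q))-px).ravel(),[.535,-.235,-.26+0.5,.2])
print(r.x,np.round(r.fun,1)); x,y,ph,th=r.x
a=ph+np.pi+1.8-th; print("strap dir deg",np.degrees(a)%360, "final dir",np.degrees(ph+np.pi))
E
```

```text
[ 0.53216821 -0.23328869 -0.29048978  0.04723825] [-1.2  0.4 -1.1 -0.6  0.3  0.   1.7  0.2  0.1  0. ]
strap dir deg 263.7820123439852 final dir 163.35616168638757
```

```bash
cat >> h.py <<'E'
POST=np.array([.532,-.233]);PH=-.285
def rows(T):
    """T: list of (x,y,z,psi_deg of tool y) -> rows in tool frame of present pose"""
    o=arm.observe();p=np.array(o['position']);R0=R.from_rotvec(o['ee_rot'])
    print("pos",np.round(p,4),"F",np.round(o['force'],1),"j",np.round(o['joints'],2),"t",o['clock'])
    for x,y,z,ps in T:
        c,s=np.cos(np.radians(ps)),np.sin(np.radians(ps))
        Rt=R.from_matrix(np.array([[-s,c,0],[c,s,0],[0,0,-1.]]))
        Y=np.array([c,s,0]);Z=np.array([0,0,-1.]);Rt=R.from_matrix(np.c_[np.cross(Y,Z),Y,Z])
        print(np.round(R0.inv().apply(np.array([x,y,z])-p)*100,2),np.round((R0.inv()*Rt).as_rotvec(),3))
def strap(adeg,r,d,z):
    a=np.radians(adeg);u=np.array([np.cos(a),np.sin(a)]);m=np.array([u[1],-u[0]])
    q=POST+r*u-d*m
    return (*q,z,adeg-270)
E
python3 - <<'E'
from h import *
rows([strap(263.8,.085,.048,.243),strap(263.8,.085,.048,.073)])
E
```

```text
pos [ 0.1945 -0.5936  0.2431] F [-0.5 -0.2 -1.3] j [ 1.15  0.44  0.02  1.57 -0.01  1.13 -0.08] t 0.15
[ 4.417e+01 -1.403e+01  3.000e-02] [-1.000e-03 -1.000e-03 -1.146e+00]
[ 44.17 -14.01  17.03] [-1.000e-03 -1.000e-03 -1.146e+00]
```

Request:
jog_arm(moves=[{"fingers": 1, "xyz": [44.2, -14, 0], "angular": [0, 0, -1.146]}, {"fingers": 1, "xyz": [44.2, -14, 0], "angular": [0, 0, -1.146]}, {"fingers": 1, "xyz": [44.2, -14, 0], "angular": [0, 0, -1.146]}, {"fingers": 1, "xyz": [44.2, -14, 0], "angular": [0, 0, -1.146]}, {"fingers": 1, "xyz": [44.2, -14, 0], "angular": [0, 0, -1.146]}, {"fingers": 1, "xyz": [44.2, -14, 0], "angular": [0, 0, -1.146]}, {"fingers": 1, "xyz": [44.2, -14, 0], "angular": [0, 0, -1.146]}, {"fingers": 1, "xyz": [44.2, -14, 0], "angular": [0, 0, -1.146]}, {"fingers": 1, "xyz": [44.2, -14, 0], "angular": [0, 0, -1.146]}, {"fingers": 1, "xyz": [44.2, -14, 0], "angular": [0, 0, -1.146]}, {"fingers": 1, "xyz": [44.2, -14, 0], "angular": [0, 0, -1.146]}, {"fingers": 1, "xyz": [44.2, -14, 0], "angular": [0, 0, -1.146]}], grip_force=10)

```text
clock: 1.65
position: [0.5703, -0.3243, 0.2439]
ee_rot: [2.34, 2.096, -0.001]
force: [0.5, 0.9, 0.6]
width: 0.004
```

```bash
python3 - <<'E'
from h import *
rows([strap(263.8,.085,.048,.150),strap(263.8,.085,.048,.073)])
print(arm.observe()['width'])
crop("scene","s2",230,170,200,150,4)
E
```

```text
pos [ 0.5703 -0.3243  0.2439] F [0.5 0.9 0.6] j [ 0.64  0.51 -0.32  1.47  0.17  1.19  0.19] t 1.65
[0.17 0.01 9.39] [-0.     0.001 -0.002]
[1.800e-01 1.000e-02 1.709e+01] [-0.     0.001 -0.002]
0.004052688281671268
```

View pics/s2.png

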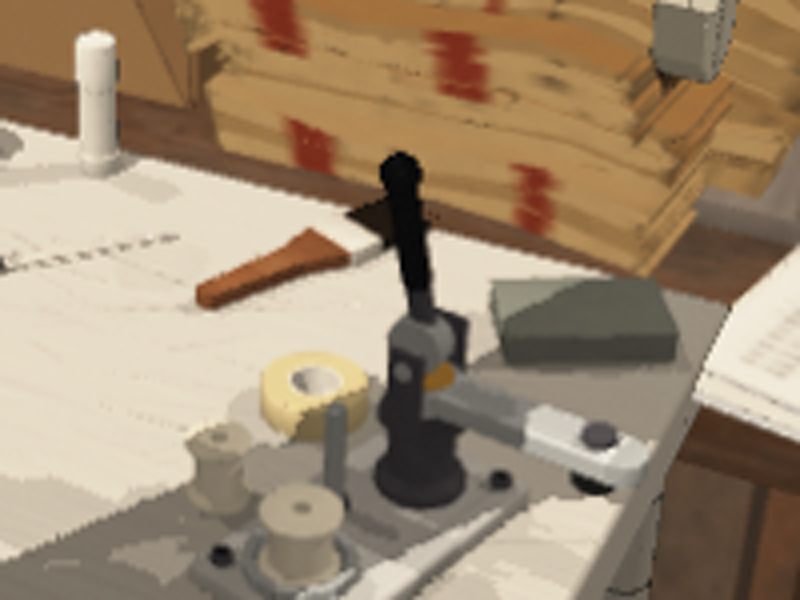

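The closed fingertips are at the upper right of this view (~(695,75)), behind the strap and clear of the knob at (402,172). I'll descend behind the strap.

Request:
jog_arm(moves=[{"fingers": 1, "xyz": [0.2, 0, 4.5], "angular": [0, 0, 0]}, {"fingers": 1, "xyz": [0.2, 0, 9], "angular": [0, 0, 0]}, {"fingers": 1, "xyz": [0.2, 0, 13], "angular": [0, 0, 0]}, {"fingers": 1, "xyz": [0.2, 0, 16], "angular": [0, 0, 0]}, {"fingers": 1, "xyz": [0.2, 0, 17], "angular": [0, 0, 0]}, {"fingers": 1, "xyz": [0.2, 0, 17], "angular": [0, 0, 0]}])

```text
clock: 2.45
position: [0.5713, -0.3214, 0.0738]
ee_rot: [-2.338, -2.098, 0.0]
force: [-0.3, -0.2, -0.4]
width: 0.002
```

```bash
python3 - <<'E'
from h import *
rows([strap(a,.085,d,.073) for a,d in((263.8,.041),(263.8,.034),(262,.031),(258,.031),(253,.031),(247,.031),(241,.031),(235,.031),(229,.031),(223,.031),(217,.031),(211,.031))])
E
```

```text
pos [ 0.5713 -0.3214  0.0738] F [-0.3 -0.2 -0.4] j [ 0.62  0.67 -0.29  1.64  0.24  0.86  0.12] t 2.45
[-0.14 -0.76  0.09] [-0. -0. -0.]
[-0.14 -1.46  0.09] [-0. -0. -0.]
[-0.23 -2.03  0.09] [-0.    -0.     0.031]
[-0.41 -2.63  0.09] [-0.    -0.     0.101]
[-0.57 -3.4   0.09] [-0.    -0.     0.188]
[-0.67 -4.35  0.09] [-0.    -0.     0.293]
[-0.67 -5.29  0.09] [-0.    -0.     0.398]
[-0.58 -6.24  0.09] [-0.    -0.     0.503]
[-0.39 -7.16  0.09] [-0.     0.     0.607]
[-0.1  -8.06  0.09] [-0.     0.     0.712]
[ 0.28 -8.93  0.09] [-0.     0.     0.817]
[ 0.75 -9.75  0.09] [-0.     0.     0.921]
```

Request:
jog_arm(moves=[{"fingers": 1, "xyz": [-0.14, -0.76, 0], "angular": [0, 0, 0]}, {"fingers": 1, "xyz": [-0.14, -1.46, 0], "angular": [0, 0, 0]}, {"fingers": 1, "xyz": [-0.23, -2.03, 0], "angular": [0, 0, 0.031]}, {"fingers": 1, "xyz": [-0.41, -2.63, 0], "angular": [0, 0, 0.101]}, {"fingers": 1, "xyz": [-0.57, -3.4, 0], "angular": [0, 0, 0.188]}, {"fingers": 1, "xyz": [-0.67, -4.35, 0], "angular": [0, 0, 0.293]}, {"fingers": 1, "xyz": [-0.67, -5.29, 0], "angular": [0, 0, 0.398]}, {"fingers": 1, "xyz": [-0.58, -6.24, 0], "angular": [0, 0, 0.503]}, {"fingers": 1, "xyz": [-0.39, -7.16, 0], "angular": [0, 0, 0.607]}, {"fingers": 1, "xyz": [-0.1, -8.06, 0], "angular": [0, 0, 0.712]}, {"fingers": 1, "xyz": [0.28, -8.93, 0], "angular": [0, 0, 0.817]}, {"fingers": 1, "xyz": [0.75, -9.75, 0], "angular": [0, 0, 0.921]}])

```text
clock: 3.95
position: [0.4752, -0.3034, 0.0744]
ee_rot: [3.028, 0.833, 0.002]
force: [0.8, -0.6, -0.8]
width: 0.008
```

```bash
python3 - <<'E'
from h import *
rows([strap(a,.085,.031,.073) for a in(206,201,196,191,186,181,176,173,170,168)])
crop("top","t3",305,190,100,75,6)
E
```

```text
pos [ 0.4752 -0.3034  0.0744] F [ 0.8 -0.6 -0.8] j [ 0.52  0.53 -0.06  1.9   0.05  0.71 -0.6 ] t 3.95
[-0.25 -0.77  0.13] [ 0.001 -0.001  0.083]
[-0.42 -1.54  0.13] [ 0.001 -0.001  0.17 ]
[-0.53 -2.32  0.13] [ 0.001 -0.001  0.257]
[-0.57 -3.11  0.13] [ 0.001 -0.001  0.345]
[-0.54 -3.89  0.13] [ 0.001 -0.001  0.432]
[-0.44 -4.68  0.13] [ 0.001 -0.001  0.519]
[-0.27 -5.45  0.13] [ 0.001 -0.001  0.606]
[-0.14 -5.9   0.13] [ 0.001 -0.001  0.659]
[ 0.02 -6.35  0.13] [ 0.001 -0.001  0.711]
[ 0.13 -6.64  0.13] [ 0.001 -0.001  0.746]
```

View pics/t3.png

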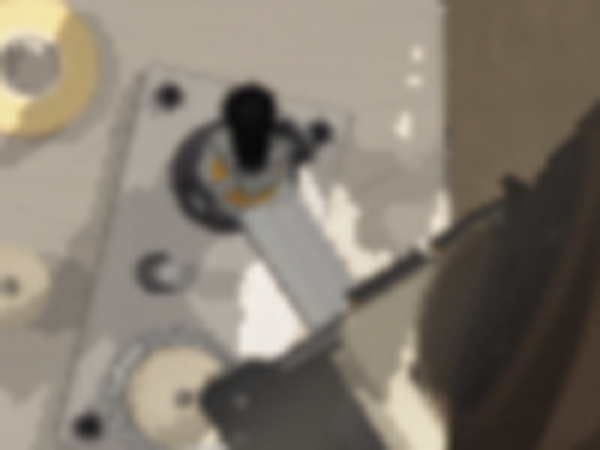

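The strap follows: it now points to about 210°, and its free face has turned with the finger. I'll continue.

Request:
jog_arm(moves=[{"fingers": 1, "xyz": [-0.25, -0.77, 0.1], "angular": [0, 0, 0.083]}, {"fingers": 1, "xyz": [-0.42, -1.54, 0.1], "angular": [0, 0, 0.17]}, {"fingers": 1, "xyz": [-0.53, -2.32, 0.1], "angular": [0, 0, 0.257]}, {"fingers": 1, "xyz": [-0.57, -3.11, 0.1], "angular": [0, 0, 0.345]}, {"fingers": 1, "xyz": [-0.54, -3.89, 0.1], "angular": [0, 0, 0.432]}, {"fingers": 1, "xyz": [-0.44, -4.68, 0.1], "angular": [0, 0, 0.519]}, {"fingers": 1, "xyz": [-0.27, -5.45, 0.1], "angular": [0, 0, 0.606]}, {"fingers": 1, "xyz": [-0.14, -5.9, 0.1], "angular": [0, 0, 0.659]}, {"fingers": 1, "xyz": [-0.14, -5.9, 0.1], "angular": [0, 0, 0.659]}])

```text
clock: 5.12
position: [0.4437, -0.2533, 0.073]
ee_rot: [3.136, -0.182, 0.001]
force: [0.9, -0.7, 0.2]
width: 0.007
```

```bash
python3 - <<'E'
from h import *
rows([strap(a,.085,.031,.073) for a in(171,169,167,165,163,161)])
E
```

```text
pos [ 0.4437 -0.2533  0.073 ] F [ 0.9 -0.7  0.2] j [ 0.33  0.47  0.12  2.04 -0.09  0.64 -1.18] t 5.125
[-0.08 -0.29  0.  ] [ 0.    -0.     0.041]
[-0.17 -0.59  0.  ] [ 0.    -0.     0.076]
[-0.25 -0.89  0.  ] [ 0.    -0.     0.111]
[-0.32 -1.2   0.  ] [ 0.    -0.     0.146]
[-0.38 -1.51  0.  ] [ 0.    -0.     0.181]
[-0.43 -1.82  0.  ] [ 0.    -0.     0.216]
```

Request:
jog_arm(moves=[{"fingers": 1, "xyz": [-0.08, -0.29, 0], "angular": [0, 0, 0.041]}, {"fingers": 1, "xyz": [-0.17, -0.59, 0], "angular": [0, 0, 0.076]}, {"fingers": 1, "xyz": [-0.25, -0.89, 0], "angular": [0, 0, 0.111]}, {"fingers": 1, "xyz": [-0.3, -1.1, 0], "angular": [0, 0, 0.13]}, {"fingers": 1, "xyz": [-0.3, -1.1, 0], "angular": [0, 0, 0.13]}])

```text
clock: 5.75
position: [0.442, -0.2418, 0.0727]
ee_rot: [-3.118, 0.387, 0.0]
force: [0.0, -0.3, -0.0]
width: 0.001
```

Request:
jog_arm(moves=[{"fingers": 1, "xyz": [0, -0.15, 0], "angular": [0, 0, 0.015]}, {"fingers": 1, "xyz": [0, -0.3, 0], "angular": [0, 0, 0.03]}, {"fingers": 1, "xyz": [0, -0.3, 0], "angular": [0, 0, 0.03]}])

```text
clock: 6.12
position: [0.4426, -0.2391, 0.0727]
ee_rot: [-3.111, 0.434, 0.0]
force: [0.1, -0.0, -0.8]
width: 0.006
```

Request:
jog_arm(moves=[{"fingers": 1, "xyz": [0, -0.15, 0], "angular": [0, 0, 0.01]}, {"fingers": 1, "xyz": [0, -0.3, 0], "angular": [0, 0, 0.01]}])

```text
clock: 6.38
position: [0.4428, -0.2381, 0.0728]
ee_rot: [3.107, -0.452, -0.0]
force: [-3.3, -9.8, -1.0]
width: 0.004
```

Request:
jog_arm(moves=[{"fingers": 1, "xyz": [0, -0.1, 0], "angular": [0, 0, 0]}, {"fingers": 1, "xyz": [0, -0.2, 0], "angular": [0, 0, 0]}])

```text
clock: 6.62
position: [0.4428, -0.2378, 0.0728]
ee_rot: [3.105, -0.454, -0.0]
force: [-5.7, -14.4, -0.7]
width: 0.003
```

```bash
python3 - <<'E'
from h import *
rows([])
crop("top","t4",290,180,120,90,6)
E
```

```text
pos [ 0.4428 -0.2378  0.0728] F [ -5.7 -14.4  -0.7] j [ 0.26  0.46  0.17  2.06 -0.12  0.63 -1.36] t 6.625
```

View pics/t4.png

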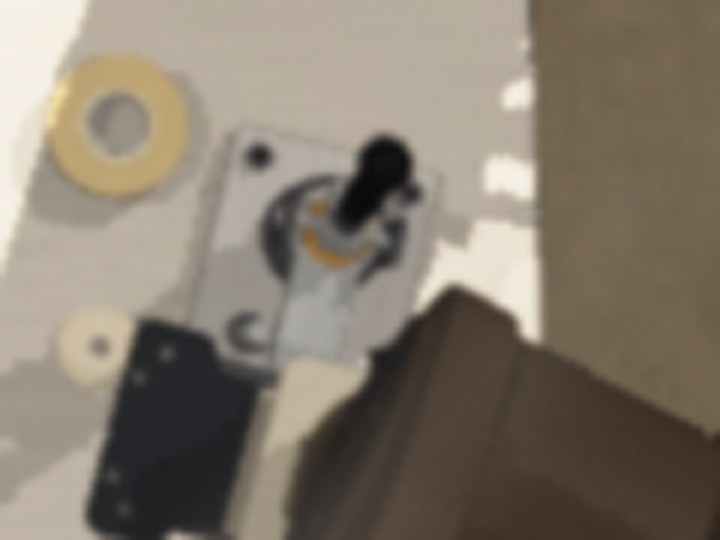

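About 15 N with no further motion, and the finger pose gives the strap at 163.4°, as predicted for the stop. The picture shows the strap (~(320,310)) beside the stop pin (245,335). I'll back off, then go to the lever.

```bash
cat >> h.py <<'E'
PH=-.290
def lev(s,tip): return (POST[0]+s*np.cos(PH),POST[1]+s*np.sin(PH),tip+.017,-106.6)
def push(edeg,over=0.):
    e=np.radians(edeg);h=.0095;rb=.0095-over
    s=.085*np.cos(e)-rb*np.sin(e)-h+ .012*np.clip((50-edeg)/40,0,1)
    return lev(s,.086+.085*np.sin(e)+rb*np.cos(e)-.004*np.clip((edeg-50)/27,0,1))
E
python3 - <<'E'
from h import *
print(push(77),lev(0,.166))
rows([strap(163.4,.085,.065,.073),strap(163.4,.085,.065,.225),lev(-.016,.208),lev(-.016,.166)])
E
```

```text
(np.float64(0.5323491112453137), np.float64(-0.2331041792595368), np.float64(0.18395849052301172), -106.6) (np.float64(0.532), np.float64(-0.233), 0.183, -106.6)
pos [ 0.4428 -0.2379  0.0729] F [ -4.9 -13.6  -0.7] j [ 0.26  0.46  0.17  2.06 -0.12  0.63 -1.36] t 6.675
[-0.09  3.49 -0.  ] [ 0.004 -0.001 -0.001]
[ -0.08   3.54 -15.2 ] [ 0.004 -0.001 -0.001]
[  6.81  -2.96 -15.22] [ 0.004 -0.001 -0.001]
[  6.81  -2.98 -11.02] [ 0.004 -0.001 -0.001]
```

Request:
jog_arm(moves=[{"fingers": 1, "xyz": [0, 2, 0], "angular": [0, 0, 0]}, {"fingers": 1, "xyz": [0, 3.8, 0], "angular": [0, 0, 0]}, {"fingers": 1, "xyz": [0, 3.8, -5], "angular": [0, 0, 0]}, {"fingers": 1, "xyz": [0, 3.8, -10], "angular": [0, 0, 0]}, {"fingers": 1, "xyz": [0, 3.8, -15.2], "angular": [0, 0, 0]}, {"fingers": 1, "xyz": [0, 3.8, -15.2], "angular": [0, 0, 0]}, {"fingers": 1, "xyz": [3.4, 0.5, -15.2], "angular": [0, 0, 0]}, {"fingers": 1, "xyz": [6.8, -2.6, -15.2], "angular": [0, 0, 0]}, {"fingers": 1, "xyz": [6.8, -2.6, -15.2], "angular": [0, 0, 0]}, {"fingers": 1, "xyz": [6.8, -2.6, -15.2], "angular": [0, 0, 0]}])

```text
clock: 7.92
position: [0.5156, -0.2291, 0.2236]
ee_rot: [3.109, -0.45, -0.003]
force: [-0.8, -0.4, -0.1]
width: 0.004
```

```bash
python3 - <<'E'
from h import *
rows([lev(-.016,.166),lev(-.008,.1665),push(77),push(72),push(66),push(60),push(54),push(48)])
crop("scene","s5",230,150,200,150,4)
E
```

```text
pos [ 0.5156 -0.2291  0.2236] F [-0.8 -0.4 -0.1] j [ 0.19  0.35  0.18  1.76 -0.07  1.04 -1.46] t 7.925
[ 0.09 -0.09  4.06] [0.    0.002 0.002]
[ 0.89 -0.09  4.01] [0.    0.002 0.002]
[ 1.72 -0.09  3.96] [0.    0.002 0.002]
[ 2.46 -0.09  4.01] [0.    0.002 0.002]
[ 3.33 -0.09  4.14] [0.    0.002 0.002]
[ 4.17 -0.08  4.37] [0.    0.002 0.002]
[ 4.97 -0.08  4.68] [0.    0.002 0.002]
[ 5.78 -0.08  5.1 ] [0.    0.002 0.002]
```

View pics/s5.png

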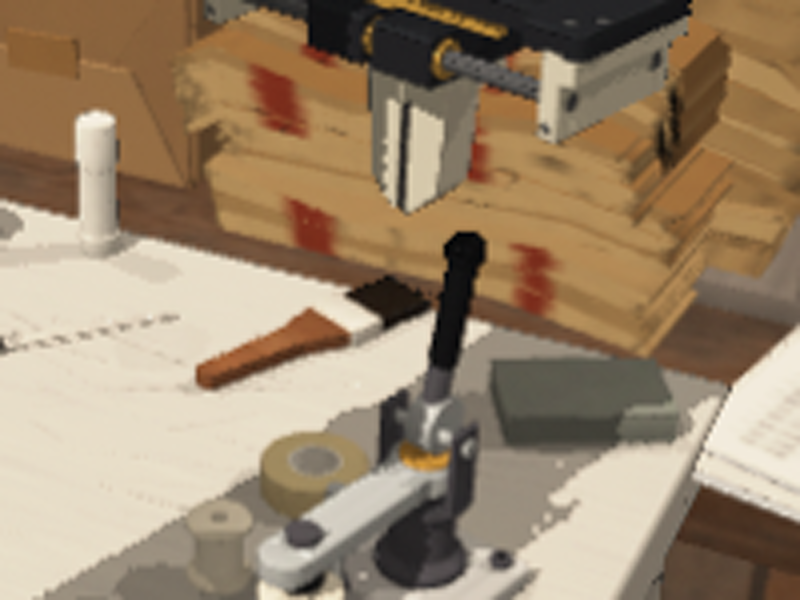

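The strap (nose (290,560)) is over the roller, the knob is at (465,248), and the fingertips (405,205) are just inside and above it. I'll push the lever now.

Request:
jog_arm(moves=[{"fingers": 1, "xyz": [0.1, -0.1, 2], "angular": [0, 0, 0]}, {"fingers": 1, "xyz": [0.1, -0.1, 4], "angular": [0, 0, 0]}, {"fingers": 1, "xyz": [0.1, -0.1, 4], "angular": [0, 0, 0]}, {"fingers": 1, "xyz": [0.9, -0.1, 4], "angular": [0, 0, 0]}, {"fingers": 1, "xyz": [1.7, -0.1, 4], "angular": [0, 0, 0]}, {"fingers": 1, "xyz": [2.5, -0.1, 4], "angular": [0, 0, 0]}, {"fingers": 1, "xyz": [3.3, -0.1, 4.15], "angular": [0, 0, 0]}, {"fingers": 1, "xyz": [4.2, -0.1, 4.4], "angular": [0, 0, 0]}, {"fingers": 1, "xyz": [4.2, -0.1, 4.4], "angular": [0, 0, 0]}])

```text
clock: 9.1
position: [0.5579, -0.2398, 0.1804]
ee_rot: [3.109, -0.449, 0.0]
force: [-1.5, 1.0, 0.5]
width: 0.003
```

```bash
python3 - <<'E'
from h import *
rows([push(e) for e in(55,49,43,37,31,25,20,15,11,8)])
crop("scene","s6",230,150,200,150,4)
E
```

```text
pos [ 0.5579 -0.2398  0.1804] F [-1.5  1.   0.5] j [ 0.19  0.46  0.18  1.71 -0.09  0.98 -1.45] t 9.1
[0.47 0.09 0.3 ] [ 0.    -0.     0.003]
[1.26 0.09 0.7 ] [ 0.    -0.     0.003]
[2.15 0.1  1.25] [ 0.    -0.     0.003]
[2.98 0.1  1.86] [ 0.    -0.     0.003]
[3.74 0.1  2.55] [ 0.    -0.     0.003]
[4.42 0.1  3.28] [ 0.    -0.     0.003]
[4.93 0.11 3.94] [ 0.    -0.     0.003]
[5.39 0.11 4.62] [ 0.    -0.     0.003]
[5.7  0.11 5.18] [ 0.    -0.     0.003]
[5.86 0.11 5.61] [ 0.    -0.     0.003]
```

View pics/s6.png

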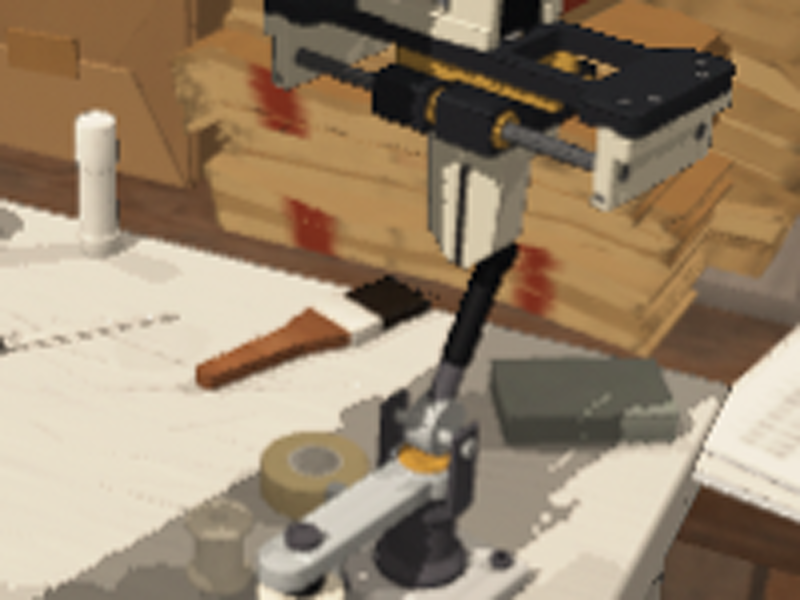

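The lever is leaning further beyond the post, with the fingertips (480,255) on the knob, and the strap has not moved (nose still at (290,560)). I'll continue down to just short of the stop.

Request:
jog_arm(moves=[{"fingers": 1, "xyz": [0.5, 0.1, 0.3], "angular": [0, 0, 0]}, {"fingers": 1, "xyz": [1.25, 0.1, 0.7], "angular": [0, 0, 0]}, {"fingers": 1, "xyz": [2.15, 0.1, 1.25], "angular": [0, 0, 0]}, {"fingers": 1, "xyz": [3, 0.1, 1.85], "angular": [0, 0, 0]}, {"fingers": 1, "xyz": [3.75, 0.1, 2.55], "angular": [0, 0, 0]}, {"fingers": 1, "xyz": [4.4, 0.1, 3.3], "angular": [0, 0, 0]}, {"fingers": 1, "xyz": [4.95, 0.1, 3.95], "angular": [0, 0, 0]}, {"fingers": 1, "xyz": [5.4, 0.1, 4.6], "angular": [0, 0, 0]}, {"fingers": 1, "xyz": [5.7, 0.1, 5.2], "angular": [0, 0, 0]}, {"fingers": 1, "xyz": [5.7, 0.1, 5.2], "angular": [0, 0, 0]}])

```text
clock: 10.4
position: [0.6117, -0.2569, 0.1282]
ee_rot: [3.109, -0.45, -0.0]
force: [-0.1, -0.9, 1.0]
width: 0.007
```

Request:
jog_arm(moves=[{"fingers": 1, "xyz": [0.15, 0, 0.2], "angular": [0, 0, 0]}, {"fingers": 1, "xyz": [0.2, 0, 0.4], "angular": [0, 0, 0]}, {"fingers": 1, "xyz": [0.2, 0, 0.4], "angular": [0, 0, 0]}])

```text
clock: 10.78
position: [0.6136, -0.2574, 0.1249]
ee_rot: [3.109, -0.45, 0.001]
force: [-0.2, -0.4, 1.0]
width: 0.004
```

Request:
jog_arm(moves=[{"fingers": 1, "xyz": [0, 0, 0.15], "angular": [0, 0, 0]}, {"fingers": 1, "xyz": [0, 0, 0.25], "angular": [0, 0, 0]}, {"fingers": 1, "xyz": [0, 0, 0.25], "angular": [0, 0, 0]}])

```text
clock: 11.15
position: [0.6139, -0.2576, 0.1237]
ee_rot: [3.109, -0.45, 0.003]
force: [-3.7, 1.1, 12.0]
width: 0.004
```

Request:
jog_arm(moves=[{"fingers": 1, "xyz": [0, 0, 0.1], "angular": [0, 0, 0]}, {"fingers": 1, "xyz": [0, 0, 0.15], "angular": [0, 0, 0]}, {"fingers": 1, "xyz": [0, 0, 0.15], "angular": [0, 0, 0]}])

```text
clock: 11.52
position: [0.6141, -0.2577, 0.1231]
ee_rot: [3.109, -0.45, 0.004]
force: [-5.5, 3.0, 19.7]
width: 0.002
```

Upward force is 20 N with almost no travel, so the lever is at its stop. I'll retreat upward and check.

Request:
jog_arm(moves=[{"fingers": 1, "xyz": [0, 0, -1], "angular": [0, 0, 0]}, {"fingers": 1, "xyz": [0, 0, -4], "angular": [0, 0, 0]}, {"fingers": 1, "xyz": [0, 0, -9], "angular": [0, 0, 0]}, {"fingers": 1, "xyz": [0, 0, -12], "angular": [0, 0, 0]}, {"fingers": 1, "xyz": [0, 12, -12], "angular": [0, 0, 0]}, {"fingers": 1, "xyz": [0, 24, -12], "angular": [0, 0, 0]}, {"fingers": 1, "xyz": [0, 24, -12], "angular": [0, 0, 0]}, {"fingers": 1, "xyz": [0, 24, -12], "angular": [0, 0, 0]}, {"fingers": 1, "xyz": [0, 24, -12], "angular": [0, 0, 0]}, {"fingers": 1, "xyz": [0, 24, -12], "angular": [0, 0, 0]}])

```text
clock: 12.78
position: [0.5457, -0.4871, 0.2403]
ee_rot: [-3.108, 0.45, 0.0]
force: [0.4, 0.6, 0.1]
width: 0.006
```

```bash
python3 - <<'E'
from h import *
rows([])
a=np.pi+PH;u=np.array([np.cos(a),np.sin(a)])
e=np.radians(8.2)
K=[*(POST-u*.085*np.cos(e)),.086+.085*np.sin(e)]
N=[*(POST+u*.108),.066]
S=[*(POST-np.array([0,0])),.086]
for n,(x0,y0) in(("scene",(250,190)),("top",(300,180))):
    crop(n,n+"7",x0,y0,130,110,5,proj(n,[K,N,S]))
cv2.imwrite("pics/both7.png",cv2.resize(np.hstack([cv2.imread(f"pics/{n}7.png") for n in("scene","top")]),(800,338)))
E
```

```text
pos [ 0.5457 -0.4871  0.2403] F [0.4 0.6 0.1] j [ 0.53  0.62  0.22  1.28 -0.14  1.25 -1.1 ] t 12.775
```

View pics/both7.png

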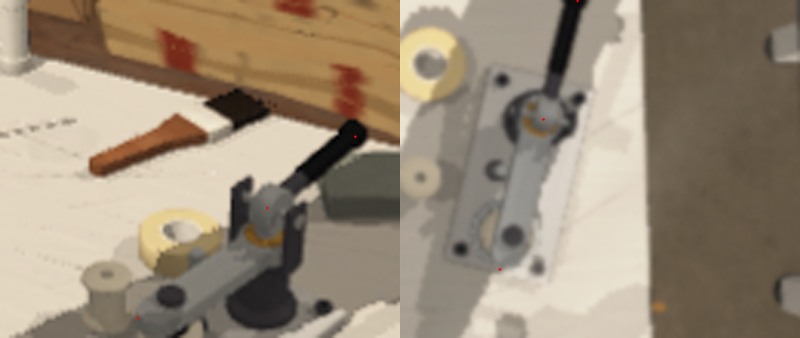

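```bash
python3 - <<'E'
from h import *
out=[]
for th in (1.8,1.7):
    a=np.pi+PH+1.8-th;u=np.array([np.cos(a),np.sin(a)]);m=np.array([u[1],-u[0]])
    P=[[*(POST+u*r+w*m),.066] for w in(-.012,.012) for r in(.03,.045,.06,.075,.09)]+[[*(POST+u*.108),.066]]
    crop("top","q",310,200,60,80,7,proj("top",P)); out.append(cv2.imread("pics/q.png"))
cv2.imwrite("pics/cmp8.png",cv2.resize(np.hstack(out),(800,533)))
E
```

```text
(no output)
```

View pics/cmp8.png

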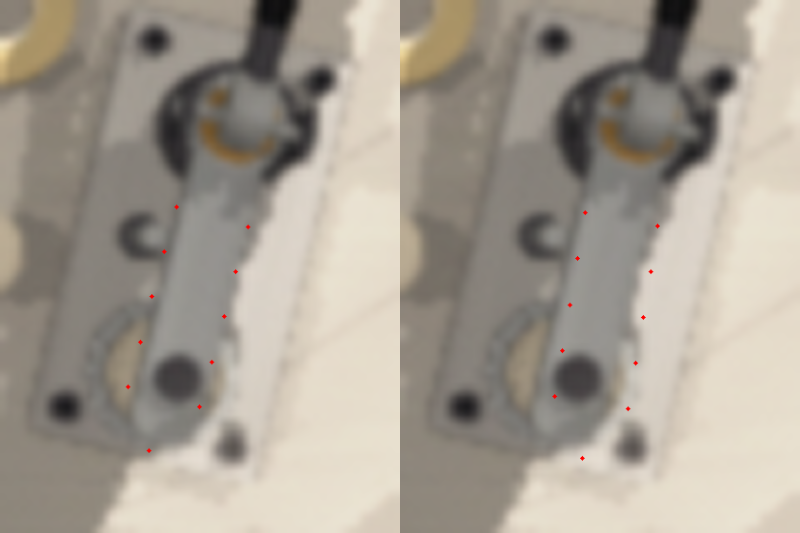

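```bash
python3 -c "
from cell import job
print(job.sign_off())"
```

```text
the job is handed in; nothing more can be done
None
```

I swung the strap onto its stop over the roller first, then pushed the cam lever fully down. I backed the arm clear and handed the job in at about 13 s on the robot's clock.

- **Strap:** with the finger still pushing, the force rose to about 15 N and the strap stopped moving. At about 163°, this was where the fitted fixture pose put the stop. After the lever push, the strap's screw had not shifted sideways in the scene view. It had dropped 1.6 px, about what the 6 mm lowering should show, and the strap lies parallel to the plate edges to within about 1°.
- **Lever:** the push ended at about 20 N with almost no travel. Once released, the knob was within about 1 px of where it should be at 8° above level, in both views.
- **Bystanders and roller:** the tool's path stayed clear of everything else. In the last pictures the neighbouring objects are where they were, and the roller is in its nest under the strap.
- **What disagreed:**
    - My fitted outline of the strap was 2–3 mm sideways and about 1° off the picture, roughly the calibration error.
    - The top view seems to show a gap of a few mm between pin and strap. It looked the same while I was pressing the strap against the stop, so I took it as parallax.
- **Not checked directly:** I could not see the pad touching the roller. I infer that it presses on it from the lever being at its stop and the strap having come down.

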